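# Pop the battery hatch of a microscope's lamp power pack

## Task

Two lamp power packs for the microscopes stand on the school bench, their hatches held by push-push latches. Press the ribbed pad of the WIDE battery hatch fully in, once, with the fingertips, and let go so that the hatch springs up, then leave it standing open. Press only: do not pick up or shove the packs, do not push the hatch shut again, leave the narrow hatch shut and everything else on the bench where it is.

Things in the scene. Friction and masses are not known exactly. Their poses are not given: they have to be found in the camera images.
- wide: lamp power pack with the wide hatch, loose, about 1.4 kg: white box with a blue band, 120 mm (its x) by 130 mm (its y), rim 64 mm above the table; origin at the centre of its underside, z up, its -x side faces the robot at yaw 0. The hatch covers a battery bay in its top, is hinged along its far (+x) edge, 36 mm from the centre and 69 mm above the table, and lifts towards +x.
- wide_hatch_pad (a point): centre of the top of the ribbed finger pad of the wide hatch, 75 mm above the table when shut. The hatch is a grey plate 70 mm long (pack's x), 92 mm wide (pack's y), 6 mm thick, its top 8 mm above the rim; the pad (12 x 30 mm, 3 mm high) lies by its free edge, 62 mm from the hinge. Site axes turn with the hatch; shut they equal the pack's.
- wide_hatch (a joint): angle of the wide hatch, rad: 0 latched shut, negative pressed in (hard stop -0.10, 6 mm down at the pad), positive open. Pressed past -0.085 (5 mm, 2 to 3 N) and let go, it springs up in 0.5 s to its stop at 1.2 and stays; a shorter press leaves it latched; pushed down and in again it latches shut. A finger left over it holds it down: move up and back.
- wide_catch (a joint): hidden follower of the wide hatch's latch inside the pack, m, not to be handled: 0 latched, below -0.006 released while still pressed, above 0.007 once the hatch has opened.
- slim: lamp power pack with the narrow hatch, loose, about 1.4 kg: white box with a blue band, 120 mm (its x) by 130 mm (its y), rim 64 mm above the table; origin at the centre of its underside, z up, its -x side faces the robot at yaw 0. The hatch covers a battery bay in its top, is hinged along its far (+x) edge, 36 mm from the centre and 69 mm above the table, and lifts towards +x.
- slim_hatch_pad (a point): centre of the top of the ribbed finger pad of the narrow hatch, 75 mm above the table when shut. The hatch is a grey plate 70 mm long (pack's x), 48 mm wide (pack's y), 6 mm thick, its top 8 mm above the rim; the pad (12 x 30 mm, 3 mm high) lies by its free edge, 62 mm from the hinge. Site axes turn with the hatch; shut they equal the pack's.
- slim_hatch (a joint): angle of the narrow hatch, rad: 0 latched shut, negative pressed in (hard stop -0.10, 6 mm down at the pad), positive open. Pressed past -0.085 (5 mm, 2 to 3 N) and let go, it springs up in 0.5 s to its stop at 1.2 and stays; a shorter press leaves it latched; pushed down and in again it latches shut. A finger left over it holds it down: move up and back.
- slim_catch (a joint): hidden follower of the narrow hatch's latch inside the pack, m, not to be handled: 0 latched, below -0.006 released while still pressed, above 0.007 once the hatch has opened.
- dish: glass petri dish, 90 mm across, 16 mm high; origin at the centre of its underside (bystander)
- jar: glass specimen jar with white lid, 56 mm across, 80 mm high; origin under its centre (bystander)
- spray: small orange bottle, 52 mm across, 120 mm high; origin under its centre (bystander)
- cell0: dark round battery cell standing on end, 33 mm across, 59 mm high; origin under its centre (bystander)
- cell1: a second such cell (bystander)
- slidebox: wooden slide box, 100 x 85 x 32 mm; origin under its centre (bystander)
- pan: open white pot with two black side handles, 130 mm across without them, 70 mm high; origin under its centre (bystander)

How it is judged (in metres and radians):
On the way, in this order (a step that is already met when the one before it is completed fails the run):
1. the wide hatch is pressed in (value of joint wide_hatch below -0.07 rad and contact force between the fingers and wide above 0.3 N), for 0.02 s.
2. let go, it has sprung open (value of joint wide_hatch above 0.9 rad), for 0.3 s.
At the end, for the whole second after the job is handed in: the wide hatch stands open by itself above 1.0 rad and at rest; the narrow hatch is still shut (below 0.05 rad); both packs are flat on the table and, like all bystanders, within 30 mm of where they began (value of joint wide_hatch above 1 rad and velocity of joint wide_hatch between -0.1 and 0.1 rad/s and value of joint slim_hatch below 0.05 rad and height (world z) of wide below 0.004 m and angle between wide's own z axis and vertical below 0.05 rad and distance of each of wide, slim, dish, jar, spray, cell0, cell1, slidebox, pan from where it was at the start of the episode below 0.03 m); the robot touches nothing.
It fails at once if the wide hatch is pushed shut again after it has popped (value of joint wide_hatch below 0.03 rad and value of joint wide_catch above 0.003 m).
It fails at once if the narrow hatch is opened (value of joint slim_hatch above 0.15 rad).
It fails at once if a pack is lifted, tipped or shoved (height (world z) of any of wide, slim above 0.01 m or angle between any of wide, slim's own z axis and vertical above 0.12 rad or distance of any of wide, slim from where it was at the start of the episode above 0.03 m).
It fails at once if a bystander is disturbed (distance of any of dish, jar, spray, cell0, cell1, slidebox, pan from where it was at the start of the episode above 0.03 m).
It also fails if it takes over 32 s, if anything falls off the work surface, if the arm or the gripper's body presses on something with over 40 N, if the wrist force passes 120 N, or if a joint passes its speed limit or range.

## Robot

A 6-joint arm with a two-finger parallel gripper is mounted at the origin on the work surface. World frame = base frame: x ahead of the robot, y to its left, z up, the work surface at z = 0. Lengths are in mm, angles in rad, forces in N, time in s.
With the tool pointing down it reaches from about 300 to 775 mm from the base axis. Payload 14.6 kg.
Tool frame: the origin (TCP) lies at the very end of the fingers, on their centre line; the grasp point (between the pads) lies 19 mm behind it; z points along the fingers, y is the line along which they close (so a half turn about z gives the same grasp; the last joint's range is limited). The gripper opens to 85 mm and grips with 20 to 120 N. Pads are 22 mm wide; open, the fingers measure 114 mm over their backs; the gripper's body (76 mm by 85 mm) begins 54 mm behind the grasp point. The pads swing forward as they close: fully open they stand 13 mm farther back than shut.
Start: joints at [1.247, 0.3, 1.521, -0, 1.321, -0.067], TCP at [139.691, 531.955, 231.281] pointing down, gripper open.
Joint ranges: [-3.03, 3.03], [-0.79, 2.21], [0.23, 2.52], [-1.04, 4.18], [0, 3.07], [-2.55, 2.55]. Speed limits (rad/s): [2.22, 2.22, 2.57, 3.14, 3.14, 3.14].

## Interface

Orientations are given as a unit quaternion [w, x, y, z].
In Python, from workcell import manip, effector, kinematics, telemetry, imaging, boxes_of, outline_of gives the robot as it stands. The module is installed in compiled form; this text tells all that it offers. Calls block until the motion is done:
- manip.move_to(position, orientation): joint-space move of the TCP to a pose.
- manip.move_l(position, orientation=None, speed=150, guard=None): straight line of the TCP; orientation=None keeps the orientation; speed is the mean speed in mm/s. With guard (N) it stops when the force on the tool has changed by that much, and returns True; else False.
- manip.movej(angles): joint-space move.
- effector.set_gripper(opening, f_grip=None): finger opening in mm; f_grip is the grip in N (None keeps the last); returns when the fingers have stopped.
- manip.dwell(seconds).
- kinematics.solve_ik(position, orientation): joint angles nearest the present ones, or None.
- telemetry.state(): the state.
- imaging.get_image(name): name is "scene" or "top" or "wrist"; returns a dict with "color" (420x560x3 uint8, red, green, blue), "range_z" (420x560 float32, mm along the optical axis (not along the pixel's ray), 0 where there is no reading), "camera_matrix" (3x3 intrinsics, pixels), "R" (3x3) and "t" (3): a world point X has camera coordinates R X + t. Camera axes: x right, y down, z forward; pixel columns grow to the right and rows downward; lengths in mm; the calibration is good to about 2 mm. A picture is of the moment at which its call begins.
A pose or a line that the arm cannot do raises manip.MotionError and nothing moves.
- manip.close_job(): hands the job in; it is judged then, once.
Trained networks look in the newest picture that a camera, given by its name, has taken for a name from the list of things; names that differ only in an ending like _2 or _b are one class to them, and where a whole thing is asked for, a point or a joint stands for the part that bears it (a point fixed in the world has none). Each returns a list of dicts, best first, with "confidence" (0 to 1); they miss things now and then, are a little off and sometimes report something else, mostly with a low value. They report only what shows in the picture. A call takes as long as a camera call.
- boxes_of(camera, label): "point" ([x, y, z] in mm, in world coordinates, good to about 4 mm: the middle of the surface that is visible of it).
- outline_of(camera, label): "region" (420x560 bool, what is visible of it).
The state is a dict: "clock": time; "joints": joint angles; "qvel": joint speeds; "joint_efforts": joint torques, N m; "tcp_pos": TCP position; "orientation": TCP orientation; "wrist_force": force on the tool from outside, world axes, zero at the start; "wrist_torque": the same for the moment, N m; "grip_width": finger opening in mm; "grip_force": force on a finger pad.
Only numpy, scipy, OpenCV 4.12 (cv2) and the standard library are available. Lean on these libraries where they do the work, as an engineer would, in place of code of your own. Each camera call takes 0.05 s, during which the arm holds its last target. There are 200 camera calls.

## Working session

There is one attempt and no reset: what is moved stays moved. The work goes in short steps, each a Python script; the robot and the scene stay as the last script left them, time stands still between calls to the robot, and variables do not carry over. Pictures are saved under pics/ and viewed, at most 10 in all, crops included, and the job is handed in when it is done.

```bash
mkdir -p pics
python3 - <<'E'
from workcell import *
import cv2,numpy as np
for c in ["top","scene"]:
    im=imaging.get_image(c); cv2.imwrite(f"pics/{c}1.png",im["color"][:,:,::-1])
    for l in ["wide","slim","wide_hatch_pad","slim_hatch_pad","spray","jar","pan","cell0"]:
        print(c,l,[(np.round(d["point"]).tolist(),round(d["confidence"],2)) for d in boxes_of(c,l)][:3])
s=telemetry.state();print(s["clock"],s["orientation"],s["grip_width"])
E
```

```text
top wide [([653.0, -402.0, 32.0], 0.73), ([514.0, -200.0, 61.0], 0.65)]
top slim [([523.0, 183.0, 67.0], 0.91)]
top wide_hatch_pad [([523.0, -204.0, 76.0], 0.9)]
top slim_hatch_pad [([531.0, 188.0, 71.0], 0.95), ([389.0, -9.0, 11.0], 0.54), ([757.0, -172.0, 4.0], 0.22)]
top spray [([732.0, 308.0, 76.0], 0.83)]
top jar [([523.0, 183.0, 67.0], 0.66), ([708.0, 6.0, 78.0], 0.65)]
top pan [([754.0, -175.0, 5.0], 0.83)]
top cell0 [([468.0, -1.0, 54.0], 0.68), ([571.0, 2.0, 55.0], 0.68)]
scene wide [([533.0, -176.0, 61.0], 0.8)]
scene slim [([545.0, 204.0, 65.0], 0.87), ([751.0, 329.0, 82.0], 0.36)]
scene wide_hatch_pad [([522.0, -201.0, 75.0], 0.73)]
scene slim_hatch_pad [([534.0, 188.0, 76.0], 0.86)]
scene spray [([749.0, 326.0, 84.0], 0.98), ([384.0, -13.0, 10.0], 0.27)]
scene jar [([720.0, 25.0, 59.0], 0.8)]
scene pan [([751.0, -194.0, 40.0], 0.77)]
scene cell0 [([485.0, 8.0, 43.0], 0.8), ([583.0, 11.0, 46.0], 0.59)]
0.9 [ 1.27211019e-05  1.28050100e-01  9.91767700e-01 -8.09845601e-06] 85.45167314935144
```

View pics/top1.png

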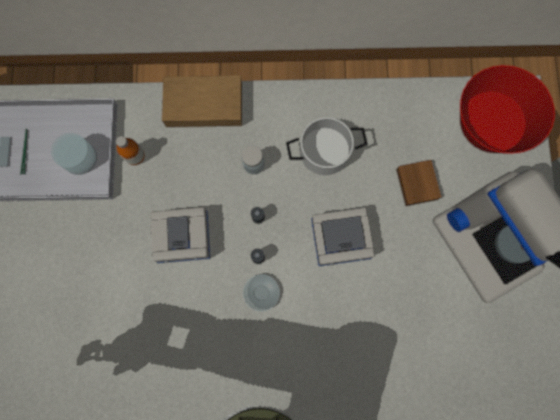

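View pics/scene1.png

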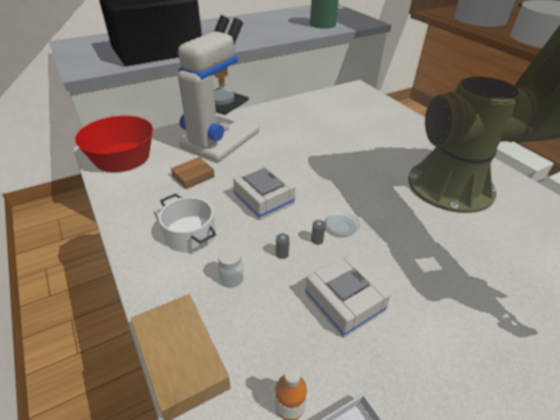

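The top view shows the wide pack at about pixel (343,236), slightly yawed, with its pad near (347,246). The slim pack is at (180,235), clear of the route. I'll get a closer look with the wrist camera.

```bash
cat > h.py <<'E'
from workcell import *
import cv2,numpy as np
def cloud(im):
    z=im["range_z"].astype(float); v,u=np.indices(z.shape); K=im["camera_matrix"]
    P=np.stack([(u-K[0,2])/K[0,0]*z,(v-K[1,2])/K[1,1]*z,z],-1)
    X=(P-im["t"])@im["R"]; X[z==0]=np.nan; return X
def rect(X,lo,hi,c,r=75):
    m=(X[...,2]>lo)&(X[...,2]<hi)&(np.hypot(X[...,0]-c[0],X[...,1]-c[1])<r)
    p=X[m]; print(len(p),np.round(np.median(p,0),1),cv2.minAreaRect(p[:,:2].astype(np.float32)))
def look(n):
    im=imaging.get_image("wrist"); cv2.imwrite(f"pics/{n}.png",im["color"][:,:,::-1]); return im
E
python3 - <<'E'
from h import *
X=cloud(imaging.get_image("top"))
rect(X,69,80,(520,-200)); rect(X,58,80,(520,-200),100)
q=[0,0,1,0]
manip.move_to([440,-200,260],q)
im=look("w1"); X=cloud(im)
rect(X,69,80,(520,-200)); rect(X,58,80,(520,-200),100); rect(X,73.7,80,(490,-200))
for l in ["wide_hatch_pad","slim_hatch_pad"]: print(l,[(np.round(d["point"]),d["confidence"]) for d in boxes_of("wrist",l)][:2])
s=telemetry.state();print(s["clock"],s["tcp_pos"],s["joints"])
E
```

```text
1215 [ 520.3 -202.4   73. ] ((517.8184204101562, -202.7591094970703), (112.60334777832031, 124.05242156982422), 7.176839828491211)
2646 [ 518.1 -202.7   67.9] ((519.0458374023438, -203.53179931640625), (119.95783996582031, 130.3744659423828), 7.31135368347168)
5318 [ 518.8 -204.9   71.7] ((521.1085205078125, -205.23025512695312), (76.62789154052734, 92.14964294433594), 7.31398868560791)
11038 [ 513.2 -205.    64.8] ((518.9947509765625, -205.48553466796875), (119.78296661376953, 130.16754150390625), 7.350063800811768)
287 [ 493.4 -209.    75. ] ((520.2633666992188, -202.54188537597656), (69.39486694335938, 73.71807098388672), 3.7600114345550537)
wide_hatch_pad [(array([ 520., -202.,   73.]), 0.58), (array([469., -12.,  61.]), 0.4)]
slim_hatch_pad []
3.8917 [ 440.15785559 -199.64995926  259.96402272] [-5.01639954e-01  1.27736587e-01  1.66214344e+00  1.67017285e-05
  1.35179535e+00 -2.07308213e+00]
```

View pics/w1.png

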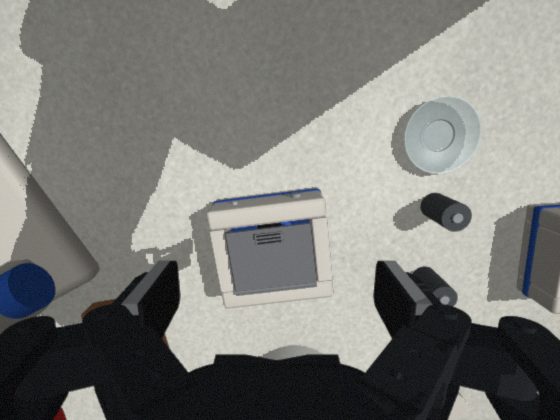

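The measurements fit: a 120 x 130 mm pack centred at (519,-205.5) with yaw 7.35°, and a pad predicted at (493,-209,75), which matches the cloud at (493,-209,75). In the wrist picture the pad shows at (267,238). I'll close the fingers and press.

Run:
```python
from h import *
a=np.deg2rad(7.35); ex=np.array([np.cos(a),np.sin(a),0]); q=[0,-np.sin(a/2),np.cos(a/2),0]
p=np.array([519,-205.5,0])-28*ex
at=lambda z,b=0:(p-b*ex+[0,0,z]).tolist()
effector.set_gripper(0)
manip.move_to(at(110),q)
manip.move_l(at(82),speed=80)
print(telemetry.state()["tcp_pos"],at(82))
f0=telemetry.state()["wrist_force"]
hit=manip.move_l(at(65.5),speed=15,guard=9)
s=telemetry.state(); print(hit,s["tcp_pos"],np.array(s["wrist_force"])-f0,s["clock"])
manip.dwell(0.1)
print(telemetry.state()["tcp_pos"])
manip.move_l(at(80,10),speed=120)
manip.move_l(at(110,70),speed=150)
manip.move_l(at(260,90),speed=200)
manip.dwell(0.3)
im=look("w2"); im=imaging.get_image("top");cv2.imwrite("pics/top2.png",im["color"][100:330,100:460,::-1])
X=cloud(im); m=(np.hypot(X[...,0]-520,X[...,1]+205)<80)&(X[...,2]>80); print(m.sum(),np.nanmax(X[m],0) if m.any() else 0)
rect(X,58,68,(520,-200),100); print(telemetry.state()["clock"])
```

```text
[ 491.30429246 -209.17798642   82.2969761 ] [491.23007095637183, -209.08204423644605, 82.0]
True [ 490.99721778 -209.13011131   69.70553416] [-0.7454372   0.89522242  3.37509481] 6.6333
[ 490.95046266 -209.11594041   69.65155986]
555 [ 557.10455337 -154.06754925  542.80843444]
984 [ 536.  -179.2   64.2] ((519.1760864257812, -203.5618438720703), (120.10377502441406, 130.6067657470703), 7.336945533752441)
8.9083
```

View pics/w2.png

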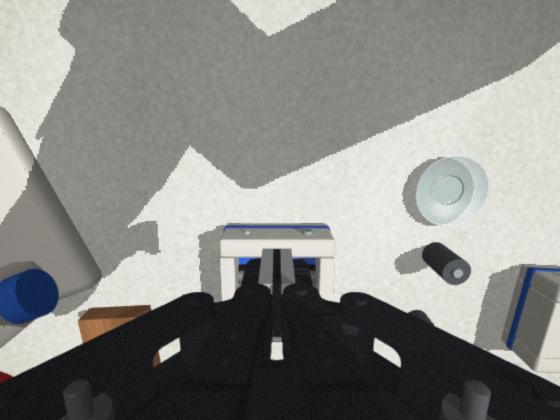

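The wrist view is mostly hidden by the gripper. A blue strip near (310,265) hints at an open bay. I'll check with the scene camera.

Run:
```python
from h import *
im=imaging.get_image("scene"); X=cloud(im)
m=(np.hypot(X[...,0]-535,X[...,1]+203)<75)&(X[...,2]>80)&(X[...,2]<170)
p=X[m]; print(len(p)); 
if len(p): print(p.min(0),p.max(0))
cv2.imwrite("pics/s2.png",cv2.resize(im["color"][130:260,170:370,::-1],None,fx=3,fy=3))
s=telemetry.state();print(s["tcp_pos"],s["wrist_force"],s["clock"])
```

```text
585
[ 503.82990622 -249.4028453    80.03366038] [ 559.46830053 -153.5762533   138.68346964]
[ 401.98227931 -220.58121452  259.83296631] [ 0.07795706 -0.1788022  -0.02426835] 8.9583
```

View pics/s2.png

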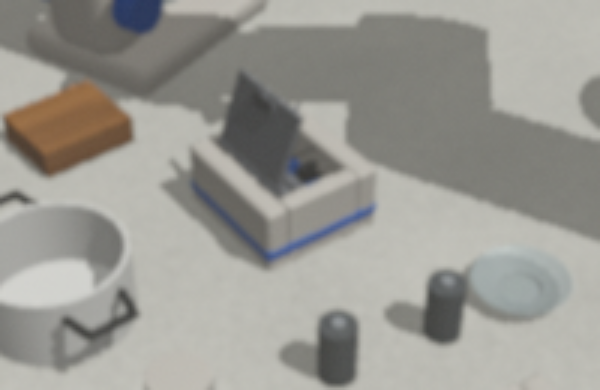

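The wide hatch stands open at (262,125) in the crop. Its top is at z ≈ 139 mm, as expected for 1.2 rad, and the pack hasn't moved. I'm handing in the job.

```bash
python3 -c "
from workcell import *
print(manip.close_job())"
```

```text
the job is handed in; nothing more can be done
None
```

I pressed the wide hatch once and it sprang open to about 1.2 rad; the pack didn't move, the arm is clear of everything, and the job was handed in at about 9 s (the hand-in returned no verdict).

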